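# Shorten the telescoping light bar by one hole

## Task

Shorten the trailer light bar by one hole: press in the sprung button on top, slide the lamp end in, and stop when the button has sprung fully out through the very next hole. Do it gently, because the thin tube dents and the lamp bracket bends; push on the steel bracket and never on the red lens. Leave everything else on the bench where it is and let go of the bar at the end.

Things in the scene. Friction and masses are not known exactly. Their poses are not given: they have to be found in the camera images.
- bar: Telescoping light bar of square tube, fixed level in two cradles; a lamp on a bracket at each end. Origin on the bench directly below the hole the button stands in at the start; y runs along the bar towards the sliding lamp end, z up. Pushes over 35 N anywhere on the bar, button included, dent it. Pushing the tube in means towards -y.
- mouth (a point): Middle of the upper edge of the outer tube's open mouth. The outer tube is aluminium, 32 mm square, flat upper face 85 mm above the bench, from bar y = +18 mm (here) to -200 mm. Its upper face has more 13 mm holes towards -y: the next one is 40 to 68 mm from the first (centre to centre), different on every bar and not measured, so feel for it. A 26 mm steel tube slides in it.
- button_top (a point): Top of the domed steel snap button, 10 mm across, carried by the sliding tube. Out, it stands 6.5 mm above the outer tube's face (91.5 mm above the bench). Spring: 3 N to start, 7 N when flush. Held flush by a fingertip it can be dragged towards -y by friction and slips under the tube wall; after 8 mm of slide it stays trapped there.
- bracket_top (a point): Middle of the top edge of the sliding tube's bracket: an upright steel plate 64 mm wide across the bar, 6 mm thick, 36 to 121 mm above the bench. It bends if pushed with over 18 N. It is 98 mm from the button along the bar's +y.
- bracket_push (a point): Point to push, on the outer face of that bracket (the face that looks along +y), 109 mm above the bench. The lamp sits lower on this face, up to 78 mm above the bench and standing out 36 mm, so push above 85 mm, towards the bar's -y. With the button trapped the tube slides with 3 to 6 N, and stops dead when the button pops out in a hole.
- lens_face (a point): Middle of the outer face of the sliding lamp's round red lens, 48 mm across, 20 mm thick, 52 mm above the bench.
- tube (a joint): How far the inner tube has been slid in from its starting hole, m: about 0 at the start, grows as the bar gets shorter; the end stop is at 0.075.
- button (a joint): How far the button is pressed in, m: 0 fully out, 0.0065 flush with the tube, about 0.006 when trapped under the wall.
- red_lens: Loose red lamp lens, 68 mm wide, 39 mm tall, a bystander near the bar. Origin under its centre.
- amber_lens: Loose amber lamp lens, 68 mm wide, 39 mm tall, a bystander near the bar. Origin under its centre.
- grommet: Black rubber ring 60 mm across, 14 mm tall, a bystander near the bar. Origin under its centre.
- jar: Jar 64 mm across, 85 mm tall, a bystander. Origin under its centre.
- screwdriver: Screwdriver lying on the bench, a bystander.
- bulb_box: Small red box 70 x 110 x 35 mm, a bystander. Origin under its centre.
- wrench: Wrench lying on the bench, a bystander.

How it is judged:
By the outcome, as a careful person would: the job done as asked, in the order asked, and still so for the second after the job is handed in, with the robot touching nothing.
It also fails if it takes over 51 s, if anything falls off the work surface, if the arm or the gripper's body presses on something with over 40 N, if the wrist force passes 120 N, or if a joint passes its speed limit or range.

## Robot

A 7-joint arm with a two-finger parallel gripper is mounted at the origin on the work surface. World frame = base frame: x ahead of the robot, y to its left, z up, the work surface at z = 0. Lengths are in m, angles in rad, forces in N, time in s.
With the tool pointing down it reaches from about 0.4 to 0.9 m from the base axis. Payload 5.5 kg.
Tool frame: the origin (TCP) lies between the finger pads; the fingertips stand 11 mm ahead of it and the grasp point (between the pads) lies 8 mm behind it (r.tip_extent is the distance from the TCP to the fingertips, in m); z points along the fingers, y is the line along which they close (so a half turn about z gives the same grasp; the last joint's range is limited). The gripper opens to 92 mm and grips with 3 to 60 N. Pads are 19 mm wide; open, the fingers measure 130 mm over their backs; the gripper's body (75 mm by 190 mm) begins 47 mm behind the grasp point.
Start: joints at [-0.91, 0.501, -0.427, 1.55, 0.221, 1.138, -0.21], TCP at [0.252, 0.599, 0.238] pointing down, gripper open.
Joint ranges: [-2.88, 2.88], [-0.31, 2.03], [-1.54, 1.56], [0.2, 2.42], [-1.41, 4.55], [0.19, 2.02], [-2.57, 2.57]. Speed limits (rad/s): [2.57, 2.57, 3.14, 3.14, 3.14, 3.14, 3.14].

## Interface

Orientations are given as a unit quaternion [w, x, y, z].
In Python, from plant import r gives the robot as it stands.
- The arm moves only by the tool arm_command, never from a script. Its argument "rows" is a list that holds one entry, the list of rows, each a list of 5 numbers: the shift along the world's x, y, z in units of 30 mm (1.0 is 30 mm), then the turn about the world's z in units of 6 degrees (1.0 is 6 degrees), then the closure, from 0 (fully open) to 1 (shut). A call has 1 to 5 rows; each row shifts and turns the commanded pose from where the row before left it; what a row does not reach is not made up. A row lasts 1/10 s, in which the tool goes at most 50 mm and 8.59 degrees, less where a joint would pass 70% of its speed; a pose out of reach is approached as far as the arm can. A call with a number of a shift or a turn outside -1 to 1 is refused whole. A call with a gripper value outside its range is refused whole. The fingers move at their own pace and stop on an object; "grip_force" is the grip in N (left out, the last holds). Time passes only in rows, so rows that do not move let the fingers close. It gives the time, the measured TCP pose, the force, the opening and the grip force at its end, in the units of the state.
- r.state(): the state, without advancing time (a new reading comes with each control period).
- r.camera(name): name is "side" or "top" or "wrist"; returns a dict with "pixels" (400x640x3 uint8, blue, green, red), "fx", "fy", "cx", "cy" (pixels), "camera_from_world" (4x4, takes a point from world to camera coordinates); the wrist camera has in their place "T_tool_cam" (4x4, takes a point from camera to tool coordinates, whose origin is the TCP and whose axes are the flange's). Camera axes: x right, y down, z forward; pixel columns grow to the right and rows downward; lengths in m; the calibration is good to about 2 mm. A picture is of the moment at which its call begins: read the wrist's pose just before it. There is no depth.
- r.finish_job(): hands the job in; it is judged then, once.
The state is a dict: "time": time; "joints": joint angles; "qvel": joint speeds; "effort": joint torques, N m; "ee_pos": TCP position; "ee_rot": TCP orientation; "ft_force": force on the tool from outside, world axes, zero at the start; "ft_torque": the same for the moment, N m; "opening": finger opening in m; "gripper_force": force on a finger pad.
Only numpy, scipy, OpenCV 4.12 (cv2) and the standard library are available. Lean on these libraries where they do the work, as an engineer would, in place of code of your own. Each camera call takes 0.05 s, during which the arm holds its last target. There are 200 camera calls.

## Working session

There is one attempt and no reset: what is moved stays moved. The work goes in short steps, Python scripts to look and compute and a tool call to move; the robot and the scene stay as the last step left them, time stands still between calls to the robot, and variables do not carry over. Pictures are saved under pics/ and viewed, at most 10 in all, crops included, and the job is handed in when it is done.

Besides the shell and the picture viewer there is one more tool, called after ">>>" by a JSON object that holds its "fn" and its "kwargs". arm_command: Moves the arm, as the interface text tells. Shifts and turns lie within -1 to 1; 1 stands for 30 mm of shift or 6 degrees of turn. Its arguments: {"type":"object","properties":{"rows":{"type":"array"},"grip_force":{"type":"number"}},"required":["rows"]}

```bash
mkdir -p pics; ls; python3 - <<'E'
from plant import r
import cv2,numpy as np
s=r.state();print({k:np.round(s[k],3) for k in('time','ee_pos','ee_rot','ft_force','opening')},r.tip_extent)
for n in('top','side'):
    c=r.camera(n);cv2.imwrite(f'pics/{n}0.png',c['pixels'])
    print(n,c['fx'],c['fy'],c['cx'],c['cy'],np.round(c['camera_from_world'],3).tolist())
E
```

```text
pics
{'time': np.float64(0.0), 'ee_pos': array([0.252, 0.599, 0.237]), 'ee_rot': array([-0.   ,  0.198,  0.98 , -0.001]), 'ft_force': array([0.162, 0.024, 0.942]), 'opening': np.float64(0.092)} 0.011
top 494.15150008055355 494.15150008055355 320.2873241720568 196.10557391339367 [[0.026, -0.999, 0.025, -0.03], [-0.985, -0.03, -0.172, 0.534], [0.172, -0.02, -0.985, 1.384], [0.0, 0.0, 0.0, 1.0]]
side 415.86748002694225 415.86748002694225 326.1050941174375 198.27562132705236 [[0.812, -0.583, 0.023, -0.434], [-0.284, -0.429, -0.857, 0.234], [0.51, 0.69, -0.514, 0.965], [0.0, 0.0, 0.0, 1.0]]
```

View pics/top0.png

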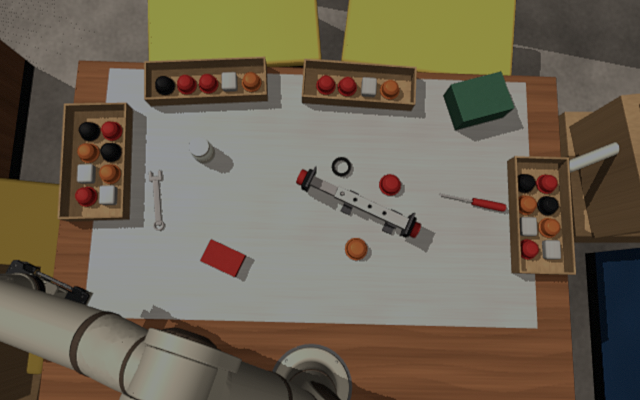

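View pics/side0.png

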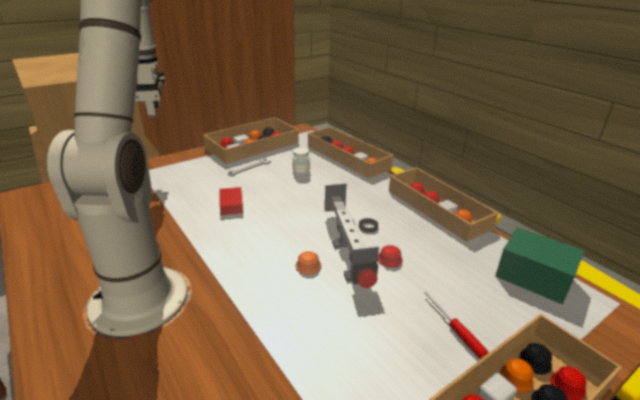

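The top view shows the bar from (303,178) to (413,230), with the amber and red lenses and the grommet beside it. I can't yet tell which end slides, so I'll enlarge both views.

```bash
python3 - <<'E'
import cv2,numpy as np
a=cv2.imread('pics/top0.png')[150:260,285:445];b=cv2.imread('pics/side0.png')[170:310,300:410]
a=cv2.resize(a,None,fx=5,fy=5,interpolation=cv2.INTER_CUBIC);b=cv2.resize(b,None,fx=4.2,fy=4.2,interpolation=cv2.INTER_CUBIC)
cv2.imwrite('pics/topc.png',a);cv2.imwrite('pics/sidec.png',b)
E
```

```text
(no output)
```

View pics/topc.png

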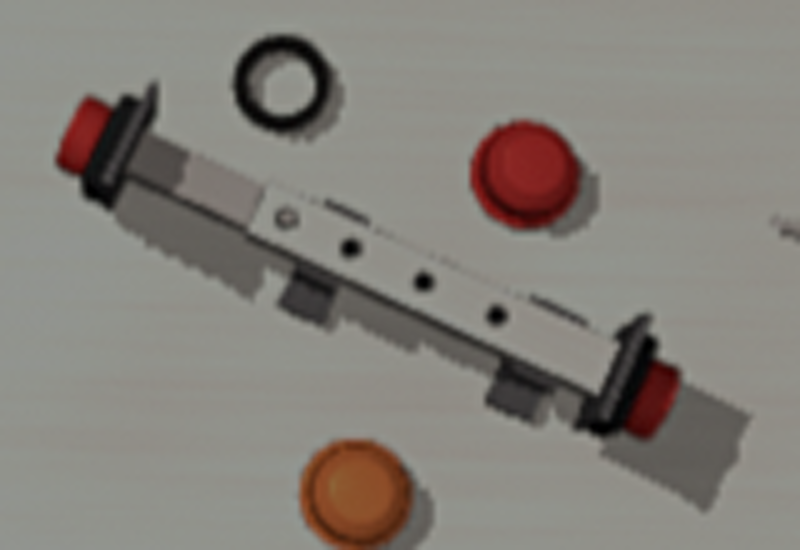

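View pics/sidec.png

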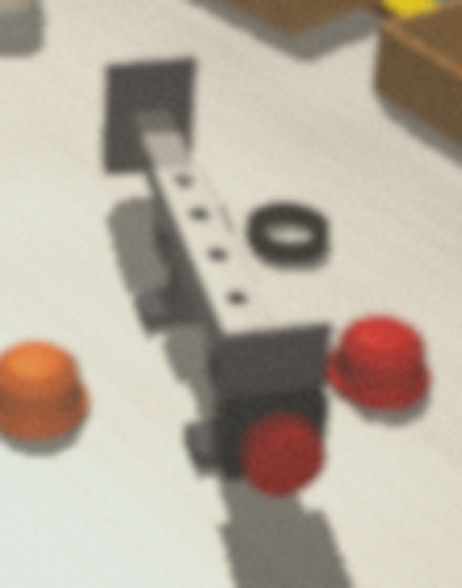

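The sliding end is the left one in the top view. In the enlarged top crop the button (ring) is at (287,217) and the open holes are at (351,247), (424,281) and (497,315). The thin inner tube and its bracket run toward the upper left, and the bracket's top edge is near (150,90)-(108,195). In the side crop the button is at (184,180) and the bracket spans (107,65)-(195,60).

```bash
cat > h.py <<'E'
import numpy as np
from plant import r
def ray(c,u,v):
    T=c['camera_from_world'];R=T[:3,:3];o=-R.T@T[:3,3]
    return o,R.T@np.array([(u-c['cx'])/c['fx'],(v-c['cy'])/c['fy'],1])
def onz(c,u,v,z):
    o,d=ray(c,u,v);return o+d*(z-o[2])/d[2]
def tri(a,b):
    (o1,d1),(o2,d2)=a,b;s=np.linalg.lstsq(np.c_[d1,-d2],o2-o1,rcond=None)[0]
    return (o1+d1*s[0]+o2+d2*s[1])/2
E
python3 - <<'E'
from h import *
from scipy.spatial.transform import Rotation as R
t=r.camera('top');s=r.camera('side')
tp=lambda x,y:(285+(x+.5)/5-.5,150+(y+.5)/5-.5)
sp=lambda x,y:(300+(x+.5)/4.2-.5,170+(y+.5)/4.2-.5)
T=[(287,217),(351,247),(424,281),(497,315)];S=[(184,180),(199,214),(217,254),(237,297)]
np.set_printoptions(precision=4,suppress=True)
P=[]
for i in range(4):
    p=onz(t,*tp(*T[i]),.085 if i else .089);P.append(p)
    print(p,onz(s,*sp(*S[i]),.085 if i else .089),tri(ray(t,*tp(*T[i])),ray(s,*sp(*S[i]))))
d=P[0]-P[3];yaw=np.arctan2(d[1],d[0]);print('bar y yaw',np.degrees(yaw),'spacings',[np.linalg.norm((P[i]-P[i+1])[:2]) for i in range(3)])
for n,(x,y) in dict(mouth=(256,210)).items(): print(n,onz(t,*tp(x,y),.085))
for x,y in((154,84),(110,150),(100,195)): print('br',onz(t,*tp(x,y),.121))
for x,y in((107,65),(195,60)): print('br side',onz(s,*sp(x,y),.121))
q=r.state()['ee_rot'];M=R.from_quat(np.r_[q[1:],q[0]]).as_matrix();print(M,'tool y yaw',np.degrees(np.arctan2(M[1,1],M[0,1])))
u=d[:2]/np.linalg.norm(d[:2]);print('u',u,'bracket exp',P[0][:2]+.098*u,'tcp tgt',P[0][:2]+.055*u)
E
```

```text
[ 0.5377 -0.0746  0.089 ] [ 0.5352 -0.0771  0.089 ] [ 0.5378 -0.0745  0.0868]
[ 0.5223 -0.1113  0.085 ] [ 0.5227 -0.1092  0.085 ] [ 0.5217 -0.1109  0.0864]
[ 0.5042 -0.1527  0.085 ] [ 0.5047 -0.15    0.085 ] [ 0.5035 -0.1522  0.0869]
[ 0.4861 -0.194   0.085 ] [ 0.487  -0.1911  0.085 ] [ 0.4855 -0.1934  0.0872]
bar y yaw 66.63431697173897 spacings [np.float64(0.03976595764204741), np.float64(0.04522161037420231), np.float64(0.04507356718166176)]
mouth [ 0.5419 -0.0572  0.085 ]
br [0.6044 0.0027 0.121 ]
br [0.5664 0.0259 0.121 ]
br [0.5409 0.0306 0.121 ]
br side [0.5488 0.0294 0.121 ]
br side [0.604  0.0016 0.121 ]
[[-0.9219  0.3873 -0.0005]
 [ 0.3873  0.9219 -0.0011]
 [ 0.     -0.0012 -1.    ]] tool y yaw 67.2116784135026
u [0.3966 0.918 ] bracket exp [0.5765 0.0154] tcp tgt [ 0.5595 -0.0241]
```

The bracket centre from its corners is (0.576, 0.0155), and the button plus 98 mm along the bar gives the same point. The bar yaw is 66.6° and the fingers are already at 67.2°. Open, the fingers can straddle the bar: one tip pressing the button, the other behind the bracket's outer face.

>>> {"fn": "arm_command", "kwargs": {"rows": [[[0.42, -0.83, 0, 0, 0], [0.42, -0.83, 0, 0, 0], [0.42, -0.83, 0, 0, 0], [0.42, -0.83, 0, 0, 0], [0.42, -0.83, 0, 0, 0]]]}}

```text
time: 0.7
ee_pos: [0.3151, 0.4736, 0.2375]
ee_rot: [-0.0, 0.198, 0.98, -0.0]
ft_force: [0.3, -0.3, 0.7]
opening: 0.0923
gripper_force: 0.0
```

>>> {"fn": "arm_command", "kwargs": {"rows": [[[0.42, -0.83, 0, 0, 0], [0.42, -0.83, 0, 0, 0], [0.42, -0.83, 0, 0, 0], [0.42, -0.83, 0, 0, 0], [0.42, -0.83, 0, 0, 0]]]}}

```text
time: 1.2
ee_pos: [0.3781, 0.3491, 0.2377]
ee_rot: [-0.0, 0.198, 0.98, -0.0]
ft_force: [0.0, -0.6, -1.0]
opening: 0.0919
gripper_force: 0.0
```

>>> {"fn": "arm_command", "kwargs": {"rows": [[[0.42, -0.83, 0, 0, 0], [0.42, -0.83, 0, 0, 0], [0.42, -0.83, 0, 0, 0], [0.42, -0.83, 0, 0, 0], [0.42, -0.83, 0, 0, 0]]]}}

```text
time: 1.7
ee_pos: [0.4411, 0.2247, 0.2377]
ee_rot: [-0.0, 0.198, 0.98, 0.0]
ft_force: [1.1, 0.3, -0.2]
opening: 0.0919
gripper_force: 0.0
```

>>> {"fn": "arm_command", "kwargs": {"rows": [[[0.42, -0.83, 0, 0, 0], [0.42, -0.83, 0, 0, 0], [0.42, -0.83, 0, 0, 0], [0.42, -0.83, 0, 0, 0], [0.42, -0.83, 0, 0, 0]]]}}

```text
time: 2.2
ee_pos: [0.504, 0.1002, 0.2377]
ee_rot: [-0.0, 0.197, 0.98, -0.0]
ft_force: [-0.3, 0.5, -0.4]
opening: 0.0914
gripper_force: 0.0
```

>>> {"fn": "arm_command", "kwargs": {"rows": [[[0.38, -0.8, -0.45, 0, 0], [0.38, -0.8, -0.45, 0, 0], [0.38, -0.8, -0.45, 0, 0], [0.38, -0.8, -0.45, 0, 0], [0.38, -0.8, -0.45, -0.1, 0]]]}}

```text
time: 2.7
ee_pos: [0.5611, -0.0197, 0.1696]
ee_rot: [-0.0, 0.203, 0.979, 0.0]
ft_force: [1.1, -0.2, -0.1]
opening: 0.0916
gripper_force: 0.0
```

```bash
python3 - <<'E'
from h import *
import cv2
s=r.state();print(s['ee_pos'],s['ee_rot'])
c=r.camera('wrist');cv2.imwrite('pics/w1.png',c['pixels']);print(c['fx'],c['cx'],c['cy'],np.round(c['T_tool_cam'],3).tolist())
t=r.camera('side');cv2.imwrite('pics/s1.png',cv2.resize(t['pixels'][150:300,290:430],None,fx=4,fy=4,interpolation=cv2.INTER_CUBIC))
E
```

```text
[ 0.56109085 -0.01967377  0.16963885] [-1.83063266e-05  2.02680334e-01  9.79244955e-01  3.17431619e-05]
281.19011176285886 325.22012518258344 198.5620581347376 [[0.0, -0.952, -0.305, 0.082], [1.0, 0.0, -0.0, 0.001], [0.001, -0.305, 0.952, -0.148], [0.0, 0.0, 0.0, 1.0]]
```

View pics/w1.png

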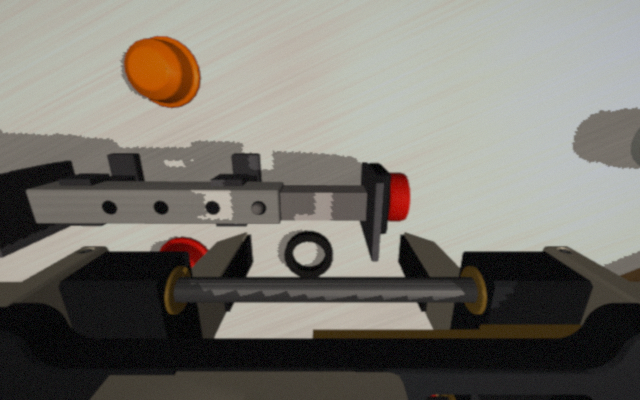

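View pics/s1.png

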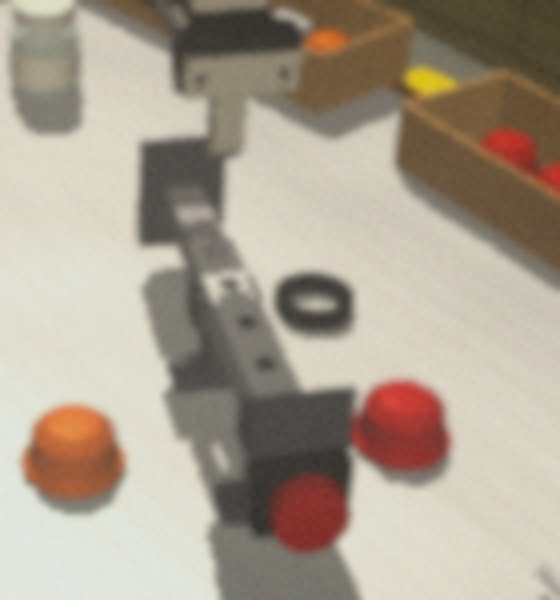

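The wrist view shows the button at (258,208), the next holes at (213,208), (161,208) and (109,208), and the bracket's top edge around x=378 (y 180-260). The fingertips are at roughly (245,238) and (405,238).

```bash
cat >> h.py <<'E'
from scipy.spatial.transform import Rotation as Ro
def won(c,s,u,v,z):
    q=s['ee_rot'];M=Ro.from_quat(np.r_[q[1:],q[0]]).as_matrix();T=c['T_tool_cam']
    o=M@T[:3,3]+s['ee_pos'];d=M@T[:3,:3]@np.array([(u-c['cx'])/c['fx'],(v-c['cy'])/c['fy'],1])
    return o+d*(z-o[2])/d[2], M
E
python3 - <<'E'
from h import *
np.set_printoptions(precision=4,suppress=True)
s=r.state();c=r.camera('wrist')
for n,u,v,z in(('btn',258.5,208,.089),('h1',213,208,.085),('h2',161,208,.085),('h3',109.5,208,.085),('brR',379.5,255,.121),('brL',373,255,.121),('brtopend',380,188,.121)):
    p,M=won(c,s,u,v,z);print(n,p,'tool',M.T@(p-s['ee_pos']))
print(M)
E
```

```text
btn [ 0.5363 -0.0752  0.089 ] tool [ 0.0012 -0.0567  0.0793]
h1 [ 0.5212 -0.1131  0.085 ] tool [-0.0003 -0.0975  0.0834]
h2 [ 0.503  -0.1548  0.085 ] tool [-0.0004 -0.143   0.0836]
h3 [ 0.4849 -0.1961  0.085 ] tool [-0.0004 -0.1881  0.0837]
brR [0.6012 0.0049 0.121 ] tool [-0.0259  0.0426  0.0469]
brL [0.5992 0.0003 0.121 ] tool [-0.0259  0.0376  0.047 ]
brtopend [0.5507 0.024  0.121 ] tool [0.028  0.0398 0.047 ]
[[-0.9154  0.4025 -0.0029]
 [ 0.4025  0.9154 -0.0022]
 [ 0.0017 -0.0032 -1.    ]]
```

>>> {"fn": "arm_command", "kwargs": {"rows": [[[0.02, 0.05, -0.38, 0, 0], [0, 0, -0.38, 0, 0], [0, 0, -0.36, 0, 0], [0, 0, -0.1, 0, 0], [0, 0, -0.06, 0, 0]]]}}

```text
time: 3.35
ee_pos: [0.5609, -0.0167, 0.1311]
ee_rot: [-0.001, 0.202, 0.979, -0.0]
ft_force: [0.2, -1.1, 0.4]
opening: 0.0916
gripper_force: 0.0
```

>>> {"fn": "arm_command", "kwargs": {"rows": [[[0, 0, -0.07, 0, 0], [0, 0, -0.1, 0, 0], [0, 0, -0.1, 0, 0]]]}}

```text
time: 3.65
ee_pos: [0.5617, -0.0173, 0.1239]
ee_rot: [0.0, 0.203, 0.979, 0.0]
ft_force: [0.1, 0.5, 0.5]
opening: 0.092
gripper_force: 0.0
```

>>> {"fn": "arm_command", "kwargs": {"rows": [[[0, 0, -0.2, 0, 0], [0, 0, -0.2, 0, 0], [0, 0, -0.15, 0, 0], [0, 0, 0, 0, 0]]]}}

```text
time: 4.05
ee_pos: [0.5606, -0.0173, 0.1062]
ee_rot: [-0.001, 0.203, 0.979, -0.0]
ft_force: [-0.4, -0.9, 0.1]
opening: 0.092
gripper_force: 0.0
```

```bash
python3 - <<'E'
from h import *
import cv2
s=r.state();print(s['ee_pos'],s['ft_force'])
c=r.camera('wrist')['pixels'][150:290,180:440]
t=r.camera('side')['pixels'][160:260,300:400]
cv2.imwrite('pics/w2.png',np.vstack([cv2.resize(c,(520,280)),cv2.resize(t,(520,300),interpolation=cv2.INTER_CUBIC)]))
E
```

```text
[ 0.56062146 -0.01728746  0.10620514] [-0.37828039 -0.85250878  0.11562275]
```

View pics/w2.png

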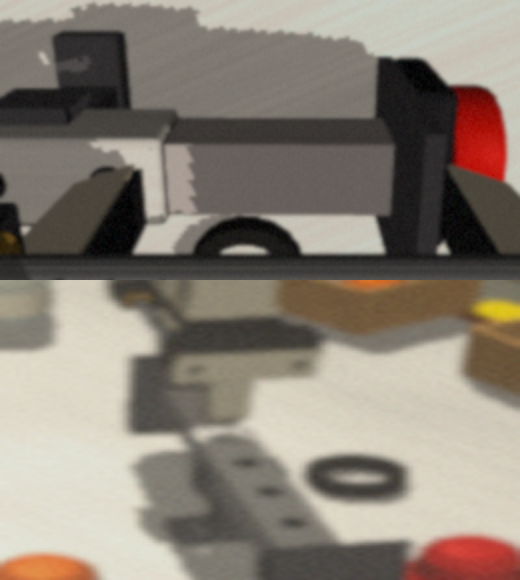

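The left fingertip covers the button at about (108,172), and the right finger hangs just outside the bracket with a small gap. I'll close the gap slightly, then press down in small steps.

>>> {"fn": "arm_command", "kwargs": {"rows": [[[-0.02, -0.06, 0, 0, 0], [0, 0, -0.1, 0, 0], [0, 0, -0.05, 0, 0], [0, 0, -0.03, 0, 0], [0, 0, 0, 0, 0]]]}}

```text
time: 4.65
ee_pos: [0.5606, -0.019, 0.1016]
ee_rot: [-0.0, 0.203, 0.979, -0.0]
ft_force: [0.1, 0.5, -0.5]
opening: 0.0919
gripper_force: 0.0
```

>>> {"fn": "arm_command", "kwargs": {"rows": [[[0, 0, -0.03, 0, 0], [0, 0, -0.03, 0, 0], [0, 0, 0, 0, 0]]]}}

```text
time: 4.95
ee_pos: [0.5607, -0.019, 0.0999]
ee_rot: [-0.0, 0.203, 0.979, -0.0]
ft_force: [-1.2, 0.3, -0.7]
opening: 0.0918
gripper_force: 0.0
```

>>> {"fn": "arm_command", "kwargs": {"rows": [[[0, 0, -0.03, 0, 0], [0, 0, -0.03, 0, 0], [0, 0, 0, 0, 0]]]}}

```text
time: 5.25
ee_pos: [0.5606, -0.019, 0.0981]
ee_rot: [-0.0, 0.203, 0.979, 0.0]
ft_force: [0.8, 0.5, -0.1]
opening: 0.0917
gripper_force: 0.0
```

```bash
python3 - <<'E'
from h import *
import cv2
s=r.state();print(s['ee_pos'],s['ft_force'])
C=r.camera('wrist');c=C['pixels'][150:300,180:440];cv2.imwrite('pics/w3.png',cv2.resize(c,(780,450),interpolation=cv2.INTER_CUBIC))
q=s['ee_rot'];M=Ro.from_quat(np.r_[q[1:],q[0]]).as_matrix();T=np.linalg.inv(C['T_tool_cam'])
def pj(p):
    k=T[:3,:3]@p+T[:3,3];return np.round([(k[0]/k[2]*C['fx']+C['cx']-180)*3,(k[1]/k[2]*C['fy']+C['cy']-150)*3])
for x in(-9.5,9.5):
    for y in(-46,-65,46): print('tip',x,y,pj(np.array([x,y,11])/1e3))
for w in([.5367,-.0755,.0915],[.5367,-.0755,.085]): 
    t=M.T@(np.array(w)-s['ee_pos']);print('btn',t,pj(t))
E
```

```text
[ 0.56064629 -0.0190006   0.09807519] [ 0.75998942  0.49005855 -0.06884776]
tip -9.5 -46 [217. 330.]
tip -9.5 -65 [127. 330.]
tip -9.5 46 [650. 330.]
tip 9.5 -46 [210. 248.]
tip 9.5 -65 [117. 248.]
tip 9.5 46 [657. 248.]
btn [-0.00045079 -0.06136249  0.00657882] [133. 302.]
btn [-0.00045282 -0.06136209  0.01307882] [143. 287.]
```

View pics/w3.png

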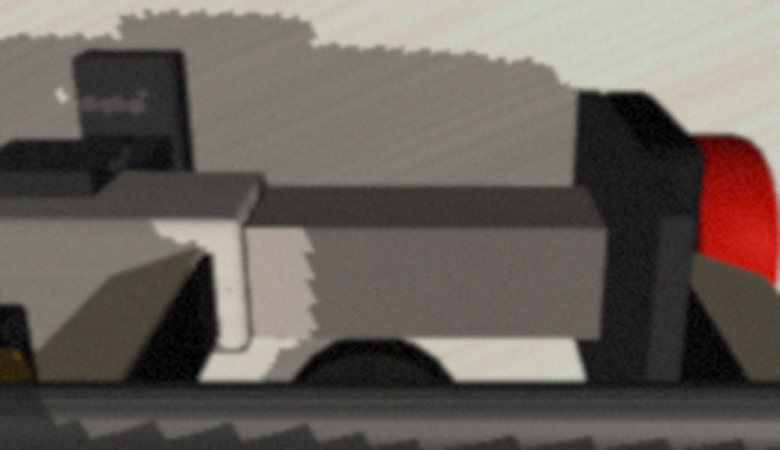

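The tip's inner corner shows at (208,252), as predicted, but its end face slopes up toward the back of the finger, to about (110,275). At this spacing the button sits under the slope, so straddling can't press it flush. I'll lift, close the fingers, then press and drag with the closed tip, and push the bracket afterwards.

>>> {"fn": "arm_command", "kwargs": {"rows": [[[0, 0, 0.75, 0, 0], [0, 0, 0.75, 0, 0], [-0.26, -0.61, 0, 0, 1], [-0.26, -0.61, 0, 0, 1], [-0.26, -0.61, 0, 0, 1]]], "grip_force": 10}}

```text
time: 5.8
ee_pos: [0.5372, -0.0744, 0.1436]
ee_rot: [0.0, 0.202, 0.979, 0.0]
ft_force: [0.5, -0.5, -0.1]
opening: 0.0724
gripper_force: 0.0
```

>>> {"fn": "arm_command", "kwargs": {"rows": [[[0, 0, 0, 0, 1], [0, 0, 0, 0, 1], [0, 0, 0, 0, 1], [0, 0, 0, 0, 1], [0, 0, 0, 0, 1]]]}}

```text
time: 6.3
ee_pos: [0.5377, -0.073, 0.1432]
ee_rot: [-0.0, 0.202, 0.979, 0.0]
ft_force: [0.3, 0.4, 0.3]
opening: 0.0325
gripper_force: 0.0
```

>>> {"fn": "arm_command", "kwargs": {"rows": [[[0, 0, -0.3, 0, 1], [0, 0, -0.3, 0, 1], [0, 0, -0.3, 0, 1], [0, 0, -0.3, 0, 1], [0, 0, 0, 0, 1]]]}}

```text
time: 6.8
ee_pos: [0.536, -0.0738, 0.1053]
ee_rot: [-0.002, 0.203, 0.979, -0.0]
ft_force: [1.2, 0.1, 1.1]
opening: 0.0006
gripper_force: 0.0
```

```bash
python3 - <<'E'
from h import *
import cv2
s=r.state();print(s['ee_pos'],s['ft_force'],s['opening'])
C=r.camera('wrist');c=C['pixels'][150:300,200:450]
t=r.camera('side')['pixels'][180:260,310:410]
cv2.imwrite('pics/w4.png',np.vstack([cv2.resize(c,(600,330),interpolation=cv2.INTER_CUBIC),cv2.resize(t,(600,260)[:2],interpolation=cv2.INTER_CUBIC)]))
for i in range(6): print(r.state()['ee_pos'])
E
```

```text
[ 0.53598082 -0.07378156  0.10531035] [1.178429   0.1262175  1.05797476] 0.0006464504550777603
[ 0.53709432 -0.07391293  0.10671773]
[ 0.53709432 -0.07391293  0.10671773]
[ 0.53709432 -0.07391293  0.10671773]
[ 0.53709432 -0.07391293  0.10671773]
[ 0.53709432 -0.07391293  0.10671773]
[ 0.53709432 -0.07391293  0.10671773]
```

View pics/w4.png

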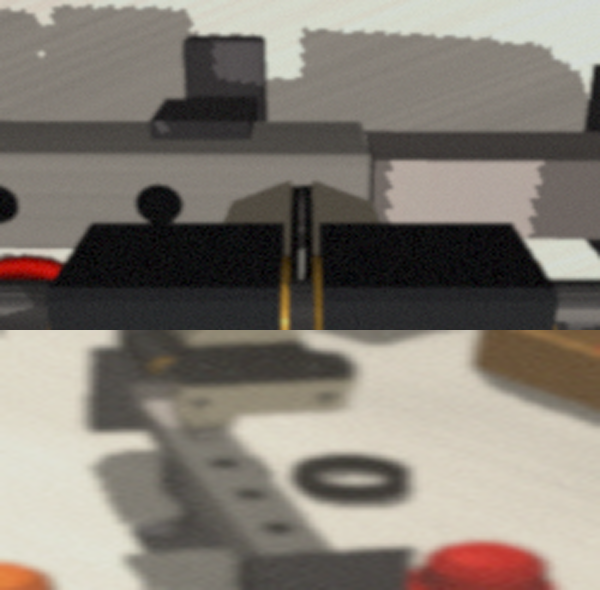

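The closed tip sits at (302,188). The next hole is at (158,203) and the mouth edge at x≈369, which puts the button at x≈301, so the tip is over it. I'll bias the tip 1 mm towards +y and press down in small steps.

>>> {"fn": "arm_command", "kwargs": {"rows": [[[0.01, 0.03, -0.05, 0, 1], [0, 0, -0.07, 0, 1], [0, 0, -0.06, 0, 1], [0, 0, 0, 0, 1]]]}}

```text
time: 7.3
ee_pos: [0.5381, -0.073, 0.1022]
ee_rot: [0.0, 0.203, 0.979, 0.0]
ft_force: [-0.2, -0.3, 1.7]
opening: -0.0001
gripper_force: 1.5
```

>>> {"fn": "arm_command", "kwargs": {"rows": [[[0, 0, -0.04, 0, 1], [0, 0, -0.04, 0, 1], [0, 0, 0, 0, 1]]]}}

```text
time: 7.6
ee_pos: [0.538, -0.073, 0.0997]
ee_rot: [0.0, 0.203, 0.979, 0.0]
ft_force: [0.3, 0.6, 4.2]
opening: 0.0007
gripper_force: 2.2
```

On the button (4.2 N). I'll press it to flush.

>>> {"fn": "arm_command", "kwargs": {"rows": [[[0, 0, -0.04, 0, 1], [0, 0, -0.04, 0, 1], [0, 0, -0.03, 0, 1], [0, 0, 0, 0, 1]]]}}

```text
time: 8.0
ee_pos: [0.5381, -0.0731, 0.0964]
ee_rot: [0.0, 0.203, 0.979, 0.0]
ft_force: [-0.5, -0.2, 7.0]
opening: 0.0002
gripper_force: 3.1
```

>>> {"fn": "arm_command", "kwargs": {"rows": [[[0, 0, -0.03, 0, 1], [0, 0, 0, 0, 1]]]}}

```text
time: 8.2
ee_pos: [0.5381, -0.073, 0.0963]
ee_rot: [0.0, 0.203, 0.979, 0.0]
ft_force: [-2.7, 0.3, 12.6]
opening: 0.0005
gripper_force: 6.3
```

>>> {"fn": "arm_command", "kwargs": {"rows": [[[-0.02, -0.046, 0, 0, 1], [-0.02, -0.046, 0, 0, 1], [-0.02, -0.046, 0, 0, 1]]]}}

```text
time: 8.5
ee_pos: [0.5373, -0.0753, 0.0963]
ee_rot: [0.001, 0.202, 0.979, 0.001]
ft_force: [-0.7, 5.1, 9.4]
opening: 0.0004
gripper_force: 5.1
```

>>> {"fn": "arm_command", "kwargs": {"rows": [[[-0.02, -0.046, -0.01, 0, 1], [-0.02, -0.046, 0, 0, 1], [-0.02, -0.046, 0, 0, 1], [-0.02, -0.046, 0, 0, 1]]]}}

```text
time: 8.9
ee_pos: [0.5357, -0.0797, 0.0963]
ee_rot: [0.002, 0.202, 0.979, 0.002]
ft_force: [1.5, 6.3, 9.3]
opening: 0.0003
gripper_force: 5.1
```

>>> {"fn": "arm_command", "kwargs": {"rows": [[[-0.02, -0.046, 0, 0, 1], [-0.02, -0.046, 0, 0, 1], [-0.02, -0.046, 0, 0, 1], [-0.02, -0.046, 0, 0, 1], [-0.02, -0.046, 0, 0, 1]]]}}

```text
time: 9.4
ee_pos: [0.533, -0.087, 0.0963]
ee_rot: [0.002, 0.202, 0.979, 0.002]
ft_force: [1.7, 6.1, 10.1]
opening: 0.0004
gripper_force: 5.0
```

```bash
cat >> h.py <<'E'
import cv2
def lamp(img,c):
    h=cv2.cvtColor(img,cv2.COLOR_BGR2HSV);m=cv2.inRange(h,(0,130,60),(6,255,255))|cv2.inRange(h,(174,130,60),(180,255,255))
    sub=m[160:215,285:340];k=cv2.moments(sub,True)
    return k['m00'],onz(c,285+k['m10']/k['m00'],160+k['m01']/k['m00'],.065)
E
python3 - <<'E'
from h import *
c=r.camera('top');a0,p0=lamp(cv2.imread('pics/top0.png'),c);a1,p1=lamp(c['pixels'],c)
print(a0,p0,a1,p1,(p0-p1)[:2]@[.3966,.918],r.state()['ee_pos'],r.state()['ft_force'])
E
```

```text
88.0 [0.58644832 0.04221583 0.065     ] 92.0 [0.58137557 0.03123709 0.065     ] 0.012090337706239603 [ 0.53286027 -0.08732895  0.09632363] [ 0.74319848  4.93650296 10.2991535 ]
```

The tube has moved about 12 mm, so the button is trapped. I'll lift off, open, and go behind the bracket.

>>> {"fn": "arm_command", "kwargs": {"rows": [[[0.02, 0.05, 0.4, 0, 1], [0, 0, 0.8, 0, 1], [0, 0, 0.8, 0, 0], [0.38, 0.93, 0, 0, 0], [0.37, 0.93, 0, 0, 0]]]}}

```text
time: 9.95
ee_pos: [0.5538, -0.0335, 0.156]
ee_rot: [0.001, 0.204, 0.979, -0.0]
ft_force: [1.4, -0.5, 0.6]
opening: 0.02
gripper_force: 0.0
```

>>> {"fn": "arm_command", "kwargs": {"rows": [[[0, 0, 0, 0, 0], [0, 0, 0, 0, 0], [0, 0, 0, 0, 0], [0, 0, 0, 0, 0], [0, 0, 0, 0, 0]]]}}

```text
time: 10.45
ee_pos: [0.5532, -0.0335, 0.1548]
ee_rot: [-0.0, 0.204, 0.979, -0.0]
ft_force: [0.2, 0.6, -0.2]
opening: 0.0596
gripper_force: 0.0
```

>>> {"fn": "arm_command", "kwargs": {"rows": [[[0, 0, 0, 0, 0], [0, 0, 0, 0, 0], [0, 0, 0, 0, 0], [0, 0, 0, 0, 0], [0, 0, 0, 0, 0]]]}}

```text
time: 10.95
ee_pos: [0.5536, -0.0323, 0.155]
ee_rot: [0.0, 0.203, 0.979, 0.0]
ft_force: [-0.9, 0.4, -0.1]
opening: 0.0915
gripper_force: 0.0
```

```bash
python3 - <<'E'
from h import *
c=r.camera('top');a0,p0=lamp(cv2.imread('pics/top0.png'),c);a1,p1=lamp(c['pixels'],c);w=r.camera('wrist');s=r.state()
print(a1,p1,(p0-p1)[:2]@[.3966,.918]);print(s['ee_pos'],s['ee_rot'],s['opening'],s['time'])
cv2.imwrite('pics/w5.png',w['pixels'])
E
```

```text
29.0 [0.56840058 0.03558645 0.065     ] 0.013243511094012166
[ 0.55356218 -0.03226832  0.15492237] [-1.88468525e-05  2.02668946e-01  9.79247312e-01  1.14098098e-05] 0.09186853963668606 11.05
```

View pics/w5.png

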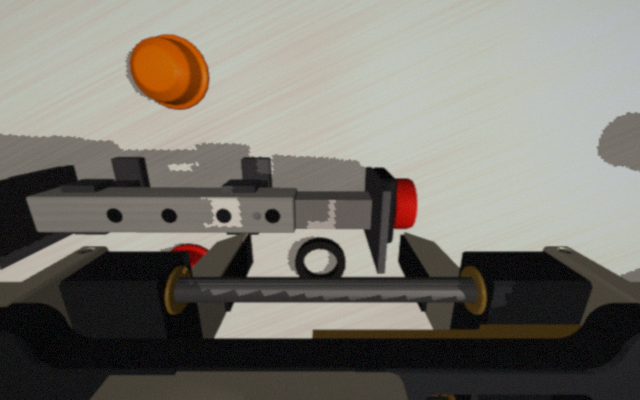

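The wrist view shows the first hole at (272,215), now dark and empty. The trapped button barely shows at (257,215), about 12.4 mm in. The next hole is at (223,215), so spacing is about 40.5 mm and roughly 28 mm of slide remain. The right finger clears the bracket's outer face by about 4 mm, so I'll descend outside the bracket.

>>> {"fn": "arm_command", "kwargs": {"rows": [[[0, 0, -0.3, 0, 0], [0, 0, -0.4, 0, 0], [0, 0, -0.15, 0, 0], [0, 0, -0.1, 0, 0]]]}}

```text
time: 11.45
ee_pos: [0.5527, -0.0322, 0.1251]
ee_rot: [-0.001, 0.203, 0.979, -0.0]
ft_force: [-0.6, -0.4, 0.0]
opening: 0.092
gripper_force: 0.0
```

>>> {"fn": "arm_command", "kwargs": {"rows": [[[0, 0, -0.2, 0, 0], [0, 0, -0.2, 0, 0], [0, 0, -0.1, 0, 0], [0, 0, 0, 0, 0]]]}}

```text
time: 11.85
ee_pos: [0.5532, -0.0323, 0.1109]
ee_rot: [-0.001, 0.203, 0.979, -0.0]
ft_force: [-0.7, -0.3, 0.2]
opening: 0.0917
gripper_force: 0.0
```

>>> {"fn": "arm_command", "kwargs": {"rows": [[[-0.026, -0.061, 0, 0, 0], [-0.026, -0.061, 0, 0, 0], [-0.026, -0.061, 0, 0, 0], [-0.026, -0.061, 0, 0, 0], [-0.026, -0.061, 0, 0, 0]]]}}

```text
time: 12.35
ee_pos: [0.5506, -0.0394, 0.1116]
ee_rot: [0.001, 0.202, 0.979, 0.001]
ft_force: [3.5, 6.1, -4.1]
opening: 0.0923
gripper_force: 3.0
```

>>> {"fn": "arm_command", "kwargs": {"rows": [[[-0.026, -0.061, 0, 0, 0], [-0.026, -0.061, 0, 0, 0], [-0.026, -0.061, 0, 0, 0], [-0.026, -0.061, 0, 0, 0], [-0.026, -0.061, 0, 0, 0]]]}}

```text
time: 12.85
ee_pos: [0.5467, -0.0485, 0.1116]
ee_rot: [0.001, 0.202, 0.979, 0.001]
ft_force: [3.9, 5.8, -3.2]
opening: 0.0919
gripper_force: 3.0
```

```bash
python3 - <<'E'
from h import *
s=r.state();c=r.camera('wrist');im=c['pixels'];np.set_printoptions(precision=4,suppress=True)
cv2.imwrite('pics/w6.png',im)
print(s['ee_pos'],s['ft_force'],s['opening'])
e=s['ee_pos'][:2]-[.5365,-.0755];print('inner face bar y',e@[.3966,.918]+s['opening']/2)
E
```

```text
[ 0.5467 -0.0485  0.1116] [ 3.9084  5.7544 -3.248 ] 0.09194949981559675
inner face bar y 0.07481500291231767
```

>>> {"fn": "arm_command", "kwargs": {"rows": [[[-0.026, -0.061, 0, 0, 0], [-0.02, -0.046, 0, 0, 0], [-0.02, -0.046, 0, 0, 0], [-0.02, -0.046, 0, 0, 0], [-0.02, -0.046, 0, 0, 0]]]}}

```text
time: 13.4
ee_pos: [0.5424, -0.0584, 0.1116]
ee_rot: [-0.0, 0.203, 0.979, -0.0]
ft_force: [0.0, 1.3, 0.6]
opening: 0.092
gripper_force: 0.8
```

>>> {"fn": "arm_command", "kwargs": {"rows": [[[-0.013, -0.031, 0, 0, 0], [-0.013, -0.031, 0, 0, 0], [-0.013, -0.031, 0, 0, 0]]]}}

```text
time: 13.7
ee_pos: [0.5415, -0.0608, 0.1116]
ee_rot: [0.0, 0.203, 0.979, 0.0]
ft_force: [1.3, 2.3, -0.0]
opening: 0.0917
gripper_force: 1.5
```

>>> {"fn": "arm_command", "kwargs": {"rows": [[[-0.013, -0.031, 0, 0, 0], [0, 0, 0, 0, 0]]]}}

```text
time: 13.9
ee_pos: [0.5414, -0.0611, 0.1116]
ee_rot: [0.0, 0.203, 0.979, 0.0]
ft_force: [1.5, 2.9, 1.8]
opening: 0.0916
gripper_force: 1.9
```

```bash
python3 - <<'E'
from h import *
s=r.state();c=r.camera('wrist');im=c['pixels'];np.set_printoptions(precision=4,suppress=True)
cv2.imwrite('pics/w7.png',im)
e=s['ee_pos'][:2]-[.5365,-.0755];print('inner face bar y',e@[.3966,.918]+s['opening']/2,s['ft_force'])
c=r.camera('top');a0,p0=lamp(cv2.imread('pics/top0.png'),c);a1,p1=lamp(c['pixels'],c);print(a1,p1,(p0-p1)[:2]@[.3966,.918])
E
```

```text
inner face bar y 0.060951841739344294 [1.548  2.8743 1.7953]
9.0 [0.552  0.0107 0.065 ] 0.042569585224512034
```

>>> {"fn": "arm_command", "kwargs": {"rows": [[[-0.013, -0.031, 0, 0, 0], [-0.013, -0.031, 0, 0, 0], [0, 0, 0, 0, 0]]]}}

```text
time: 14.3
ee_pos: [0.5412, -0.0616, 0.1115]
ee_rot: [0.001, 0.202, 0.979, 0.001]
ft_force: [4.0, 8.2, -0.9]
opening: 0.0917
gripper_force: 3.9
```

>>> {"fn": "arm_command", "kwargs": {"rows": [[[-0.01, -0.023, 0, 0, 0], [0, 0, 0, 0, 0]]]}}

```text
time: 14.5
ee_pos: [0.5412, -0.0617, 0.1115]
ee_rot: [0.001, 0.202, 0.979, 0.001]
ft_force: [3.2, 8.7, -2.6]
opening: 0.0918
gripper_force: 4.6
```

Dead stop at about 40 mm, with force rising and no motion. I'll back off 6 mm along +y, lift, and check.

>>> {"fn": "arm_command", "kwargs": {"rows": [[[0.04, 0.092, 0, 0, 0], [0.06, 0.138, 0, 0, 0], [0, 0, 0.3, 0, 0], [0, 0, 0.6, 0, 0], [0, 0, 0.6, 0, 0]]]}}

```text
time: 15.0
ee_pos: [0.5423, -0.0584, 0.157]
ee_rot: [-0.001, 0.203, 0.979, -0.001]
ft_force: [0.1, -0.3, -0.5]
opening: 0.0919
gripper_force: 0.0
```

```bash
python3 - <<'E'
from h import *
r.camera('top')
s=r.state();c=r.camera('wrist');im=c['pixels'];np.set_printoptions(precision=4,suppress=True)
cv2.imwrite('pics/w8.png',im);print(s['ee_pos'],s['ft_force'],s['time'])
# dark-hole blobs on the tube, plus brightness at the four hole positions seen from here
q=s['ee_rot'];M=Ro.from_quat(np.r_[q[1:],q[0]]).as_matrix();T=np.linalg.inv(c['T_tool_cam'])
def pj(w):
    k=T[:3,:3]@(M.T@(np.array(w)-s['ee_pos']))+T[:3,3];return k[0]/k[2]*c['fx']+c['cx'],k[1]/k[2]*c['fy']+c['cy']
g=cv2.cvtColor(im,cv2.COLOR_BGR2GRAY)
for y in(0,-.0405,-.0855,-.1305):
    u,v=pj([.5365+y*.3966,-.0755+y*.918,.085]);U,V=int(round(u)),int(round(v));print(y,U,V);print(g[V,max(0,U-14):U+15])
    
E
```

```text
[ 0.5445 -0.0586  0.1604] [ 0.8238 -1.0529  0.7237] 15.05
0 303 210
[116 114 114 111 117 113 115 115 110  94  52  18  15  11  20  19  21  12
   6  14  21  12  13  16  49  87 108 114 115]
-0.0405 255 210
[113 114 112 114 116 116 114 112 102  90  89  92  92  91  87  85  79  70
  61  46  39  23  18  22  44  86 109 115 115]
-0.0855 201 210
[116 113 115 116 116 114 117 113 113 100  66  31  17  21  14  16  14  11
   6  19  10  17  21  24  59 117 167 185 184]
-0.1305 148 210
[114 113 113 113 114 113 113 113 108  90  51  16  15  17  13  15   6  14
   8  14  16  13  13  15  44  82 107 112 113]
```

```bash
python3 - <<'E'
import cv2
for n,u,v in(('w1',258,208),('w8',255,210),('w8',303,210)):
    g=cv2.imread(f'pics/{n}.png',0);print(n);
    for row in g[v-10:v+11,u-11:u+12]: print(' '.join(f'{x:3d}' for x in row))
E
```

```text
w1
115 114 114 114 115 115 115 114 113 115 115 116 113 113 115 115 117 114 113 116 116 114 113
113 116 115 114 114 115 116 116 117 112 112 111 115 118 117 116 119 118 115 116 116 114 116
114 115 112 114 114 114 113 111 107 103  98  95 102 103 108 110 114 113 115 116 115 118 117
113 114 115 114 116 110 106  97  81  64  58  54  61  68  77  93 109 112 114 114 113 116 114
116 115 114 114 115 108  83  63  48  36  34  31  33  31  38  61  89 105 113 115 115 117 115
116 115 114 115 109  94  64  47  46  52  47  43  43  34  30  33  58  84 109 115 115 117 115
113 112 116 112  97  72  53  55  60  60  58  56  50  47  38  26  32  58  91 111 115 111 114
116 112 113 112  92  63  66  73  75  74  71  67  59  51  43  39  22  36  71 103 114 114 113
113 113 114 103  88  78  77  87  85  88  80  75  68  62  48  40  26  28  52  90 111 113 114
115 112 112 107  88  83  89  94  90  92  88  83  80  69  56  44  28  21  48  82 110 114 114
112 114 111 106  92  87  90  93  91  90  91  86  81  74  58  46  29  26  47  84 105 113 113
113 115 113 105  95  91  92  95  93  92  90  87  85  72  58  42  28  23  49  84 107 1
[... 4004 characters left out ...]
  18  17  14  12  10  12  10  16  17  14   8  26  63 100
116 114 114 116 117 115 108  92  52  25  17  14  20  10  16  12  16   9  18  20  43  81 106
116 115 116 116 113 117 115 102  79  46  22   5   9  17   8  11   9  18  21  43  74 101 114
115 115 114 116 114 112 113 109 102  77  54  33  15  11  16  11  21  26  45  74  94 111 114
114 113 115 113 111 115 113 112 112 104  91  75  56  49  44  41  50  64  81 100 110 114 115
116 113 114 113 115 113 112 114 115 112 112 109 115 110 102  91  91  97 103 112 114 123 127
114 114 113 111 115 113 113 115 113 115 117 135 162 164 147 121 110 119 131 130 136 147 162
113 114 112 114 114 115 116 114 114 115 120 140 168 178 165 144 137 147 165 170 171 177 183
```

The button now looks the same as it did at the start, overlapping the rim of the next hole, so it is fully out. The first hole is empty. I'll retreat upward and hand in.

>>> {"fn": "arm_command", "kwargs": {"rows": [[[0, 0, 0.8, 0, 0], [0, 0, 0.8, 0, 0], [0, 0, 0, 0, 0], [0, 0, 0, 0, 0]]]}}

```text
time: 15.5
ee_pos: [0.5428, -0.0579, 0.2045]
ee_rot: [0.0, 0.203, 0.979, -0.0]
ft_force: [0.4, -0.7, 0.2]
opening: 0.0918
gripper_force: 0.0
```

```bash
python3 -c "
from plant import r
print(r.state()['ee_pos'],r.finish_job())"
```

```text
the job is handed in; nothing more can be done
[ 0.54283856 -0.05794095  0.20446811] None
```

The bar is one hole shorter: the button is out through the next hole, about 40 mm in, the highest force readings were about 13 N on the button and tube and 9 N on the bracket, and the arm is clear; the job is handed in at about 15.5 s, no verdict shown.

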